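Dip the oil caddy and show the reading

ROBOT

A 7-joint arm with a two-finger parallel gripper is mounted at the origin on the work surface; the furniture and walls round the work are solid. World frame = base frame: x ahead of the robot, y to its left, z up, the work surface at z = 0. Lengths are in mm, angles in rad, forces in N, time in s.
With the tool pointing down it reaches from about 400 to 875 mm from the base axis. Payload 4.4 kg.
Tool frame: the origin (TCP) lies on the centre line of the jaws, within the pads' length; the fingertips stand 11 mm ahead of it and the grasp point (between the pads) lies 8 mm behind it (ctrl.tips_ahead is the distance from the TCP to the fingertips, in mm); z points along the fingers, y is the line along which they close (so a half turn about z gives the same grasp; the last joint's range is limited). The gripper opens to 85 mm and grips with 20 to 120 N. Pads are 22 mm wide; open, the fingers measure 114 mm over their backs; the gripper's body (76 mm by 85 mm) begins 54 mm behind the grasp point. The pads swing forward as they close: fully open they stand 13 mm farther back than shut.
Start: joints at [1.196, 0.628, 0.038, 1.517, -0.027, 0.996, -0.02], TCP at [197.572, -619.26, 242.313] pointing down, gripper open.
Joint ranges: [-3.06, 3.06], [-0.37, 2.12], [-1.25, 1.32], [0.18, 2.47], [-1.1, 4.24], [0.23, 1.98], [-2.94, 2.94]. Speed limits (rad/s): [2.57, 2.57, 3.14, 3.14, 3.14, 3.14, 3.14].

INTERFACE

Orientations are given as [roll, pitch, yaw] about the fixed x, y, z axes, in that order (R = Rz(yaw) Ry(pitch) Rx(roll)).
In Python, from cell import ctrl, eyes, job gives the robot as it stands. The module is installed in compiled form; this text tells all that it offers.
- The arm moves only by the tool carry_out, never from a script. Its argument "moves" is a list of rows, each an object of numbers: "tx", "ty", "tz": the shift along the tool's x, y, z as a fraction of full scale; "twist": the turn about the tool's z as a fraction of full scale; "fingers": the opening, from 0 (shut) to 1 (fully open). In form: [{"tx": .., "ty": .., "tz": .., "twist": .., "fingers": ..}, ...]. A call has 1 to 12 rows; each row shifts and turns the commanded pose from where the row before left it, along the tool's axes as they then stand; what a row does not reach is not made up. Full scale, the value 1, is 0.3 m for a shift and pi rad for a turn. A row lasts 1/8 s, in which the tool goes at most 62.5 mm and 10.7 degrees, less where a joint would pass 70% of its speed; a pose out of reach is approached as far as the arm can. A call with a number of a shift or a turn outside -1 to 1 is refused whole. A call with a gripper value outside its range is refused whole. The fingers move at their own pace and stop on an object; the grip force is fixed at half the most. Time passes only in rows, so rows that do not move let the fingers close. It gives the time, the measured TCP pose, the force, the opening and the grip force at its end, in the units of the state.
- ctrl.read_state(): the state, without advancing time (a new reading comes with each control period).
- eyes.get_image(name): name is "scene" or "top" or "wrist"; returns a dict with "color" (420x560x3 uint8, blue, green, red), "fovy" (degrees; the focal length in pixels is half the picture's height over the tangent of half this angle, whatever the lens; pixels are square), "cx", "cy" (the principal point, pixels), "k1" (the pictures are not rectified: a ray, as slopes to the right and down, at radius r is drawn at 1 + k1 r^2 times it, then the intrinsics apply), "world_from_camera" (4x4, takes a point from camera to world coordinates). Camera axes: x right, y up, looking along -z (the intrinsics and any distortion apply to the point x, -y, -z); pixel columns grow to the right and rows downward; lengths in mm; the calibration is good to about 2 mm. A picture is of the moment at which its call begins. There is no depth.
- job.finish_job(): hands the job in; it is judged then, once.
The state is a dict: "clock": time; "qpos": joint angles; "qd": joint speeds; "tau": joint torques, N m; "eef_pos": TCP position; "tool_rot": TCP orientation; "force": force on the tool from outside, world axes, zero at the start; "torque": the same for the moment, N m; "width": finger opening in mm; "gripper_force": force on a finger pad.
Only numpy, scipy, OpenCV 4.12 (cv2) and the standard library are available. Lean on these libraries where they do the work, as an engineer would, in place of code of your own. Each camera call takes 0.05 s, during which the arm holds its last target. There are 200 camera calls.

TASK

Check the level in the closed oil caddy: take the dipstick off its rest by its flat black handle, slide its rod down the caddy's slanted guide tube until the collar sits on the tube's mouth, and pause there a moment. Draw it right out again and finish still holding it motionless in the gripper, rod level, with the tip over the middle of the small steel drip cup and about a hand's breadth above the cup's rim, so that the marks can be read. Leave the cup, the low round tin and the timer where they stand.

Things in the scene. Friction and masses are not known exactly. Their poses are not given: they have to be found in the camera images.
- dipstick_grip (a point): Dipstick (loose, 0.12 kg): centre of its handle, a flat black bar 70 mm long, 14 thick, 26 broad. Axes of all dipstick points: x along the stick to the tip, y across the handle's thickness (grip along y). At the start x points 45 degrees below level and y is level, so fingers pointing straight down can take the flat sides. The collar's back is 54 mm along +x.
- dipstick_collar (a point): Dipstick: centre of the collar's stop face (the face towards the tip), on the rod's axis, 60 mm along +x from dipstick_grip. The collar is a steel disc 36 mm in diameter and 6 mm thick, behind this face.
- dipstick_tip (a point): Dipstick: very end of the round-nosed steel rod, 95 mm along +x from the collar's stop face (155 mm from dipstick_grip). The rod is 10 mm in diameter, with dark ring marks near the tip.
- dipstick_rest: Fixed dark steel rest: base plate 120 x 60 x 6 mm (long along its x) with two open-topped forks that carry the rod; the collar leans on the upper fork. Lift the stick straight up to free it (tines reach 7 mm above the rod's axis). Origin: centre of the plate's underside; x is level, the way the tip points; z up.
- oil_caddy: Fixed closed steel box, 150 x 110 mm (long way along its x) and 85 mm high on rubber feet, with a screw cap and a low carrying bow (25 mm high) on top and the guide tube at the -x end. Origin: centre of its underside on the worktop; z up.
- guide_tube: Open steel tube slanting out of the caddy's top, fixed to it. Origin: centre of its mouth, in the rim's plane, 124 mm above the worktop. x: down the tube, 45 degrees below level; y level. Bore 16 mm in diameter; the mouth flares over the first 19 mm to 27 mm inside, 33 outside. 75 mm long, space below. Seated, the collar's stop face lies at this origin with the rod along x.
- drip_cup: Small loose steel dip cup, 67 mm in diameter and 40 mm high, standing upright and empty. Origin: centre of its underside on the worktop; z up.
- pea_tin: Bystander: low round tin, 75 mm in diameter, 58 mm high. Origin: centre of its underside.
- timer: Bystander: round wind-up kitchen timer, 64 mm in diameter, 62 mm high. Origin: centre of its underside.
Things that resemble listed ones, but are neither listed nor needed, are in the scene too. There is more than one size of the drip_cup; the one meant has the size given above.

How it is judged:
By the outcome, as a careful person would: the job done as asked, in the order asked, and still so for the second after the job is handed in, while the arm keeps its last pose, push and grip.
It also fails if it takes over 45 s, if anything falls off the work surface, if the arm or the gripper's body presses on something with over 40 N, if the wrist force passes 120 N, or if a joint passes its speed limit or range.

## Working session

There is one attempt and no reset: what is moved stays moved. The work goes in short steps, Python scripts to look and compute and a tool call to move; the robot and the scene stay as the last step left them, time stands still between calls to the robot, and variables do not carry over. Pictures are saved under pics/ and viewed, at most 10 in all, crops included, and the job is handed in when it is done.

Besides the shell and the picture viewer there is one more tool, called as name(argument=value, ...), one argument or row to a line, values as JSON. carry_out: Moves the arm, as the interface text tells. Its arguments: {"type":"object","properties":{"moves":{"type":"array","items":{"type":"object","properties":{"tx":{"type":"number","minimum":-1,"maximum":1},"ty":{"type":"number","minimum":-1,"maximum":1},"tz":{"type":"number","minimum":-1,"maximum":1},"twist":{"type":"number","minimum":-1,"maximum":1},"fingers":{"type":"number"}}}}},"required":["moves"]}

```bash
mkdir -p pics; cat > h.py <<'E'
import numpy as np, cv2, pickle
def snap(n,f):
    from cell import eyes
    im=eyes.get_image(n); cv2.imwrite(f'pics/{f}.png',im['color']); pickle.dump(im,open(f'pics/{f}.pkl','wb')); return im
def load(f): return pickle.load(open(f'pics/{f}.pkl','rb'))
def K(im):
    f=im['color'].shape[0]/2/np.tan(np.radians(im['fovy'])/2)
    return f
def ray(im,u,v):
    f=K(im); d=np.array([(u-im['cx'])/f,(v-im['cy'])/f]); s=d.copy()
    for _ in range(30): s=d/(1+im['k1']*(s@s))
    T=np.array(im['world_from_camera']); w=T[:3,:3]@np.array([s[0],-s[1],-1]); return T[:3,3],w/np.linalg.norm(w)
def onz(im,u,v,z):
    o,w=ray(im,u,v); return o+w*(z-o[2])/w[2]
def tri(*obs):
    A=np.zeros((3,3));b=np.zeros(3);R=[]
    for im,u,v in obs:
        o,w=ray(im,u,v); P=np.eye(3)-np.outer(w,w); A+=P;b+=P@o;R.append((P,o))
    p=np.linalg.solve(A,b); return p,[round(float(np.linalg.norm(P@(p-o))),1) for P,o in R]
def proj(im,p):
    T=np.array(im['world_from_camera']); c=T[:3,:3].T@(np.asarray(p,float)-T[:3,3]); s=np.array([c[0],-c[1]])/-c[2]
    s=s*(1+im['k1']*(s@s)); return K(im)*s+[im['cx'],im['cy']]
E
python3 - <<'E'
from h import *
from cell import ctrl
a=snap('scene','s0');b=snap('top','t0');snap('wrist','w0')
for f in('s0','t0'):
    im=load(f);print(K(im),im['cx'],im['cy'],im['k1'],np.round(im['world_from_camera'],2).tolist())
cv2.imwrite('pics/v1.png',cv2.resize(a['color'],(800,600),interpolation=cv2.INTER_CUBIC))
cv2.imwrite('pics/v2.png',cv2.resize(b['color'],(800,600),interpolation=cv2.INTER_CUBIC))
print(ctrl.read_state())
E
```

```text
399.211370878478 279.61193440378685 214.33523163481146 -0.026881229571942677 [[0.81, 0.25, -0.53, -22.01], [-0.59, 0.34, -0.73, -817.11], [-0.01, 0.91, 0.42, 443.98], [0.0, 0.0, 0.0, 1.0]]
382.3889038618174 285.541500247865 213.48369341939764 -0.10864317351806417 [[-0.23, 0.95, -0.19, 268.24], [-0.97, -0.22, 0.04, -175.9], [-0.0, 0.2, 0.98, 922.34], [0.0, 0.0, 0.0, 1.0]]
{'clock': 0.15, 'qpos': array([ 1.19614781,  0.62911822,  0.03845386,  1.51813588, -0.02697766,
        0.99629993, -0.01997875]), 'qd': array([-6.70656965e-04, -3.29081031e-03,  6.89400260e-04, -2.34321057e-03,
        1.49146371e-04,  1.03316195e-03, -4.38941532e-05]), 'tau': array([ 1.86863093e-03, -5.63800979e+01,  1.22821614e+00, -1.93652987e+01,
        1.12555872e-02,  7.33741588e-03, -3.10896132e-05]), 'eef_pos': array([ 197.45880666, -618.80287784,  241.61122051]), 'tool_rot': array([-3.14014960e+00,  2.78394744e-05,  3.08877582e-01]), 'force': array([ 0.51770286, -0.04714429, -0.48008536]), 'torque': array([ 0.02433843, -0.02031739, -0.016283  ]), 'gripper_force': 0.0, 'width': 85.24888015358647}
```

View pics/v1.png

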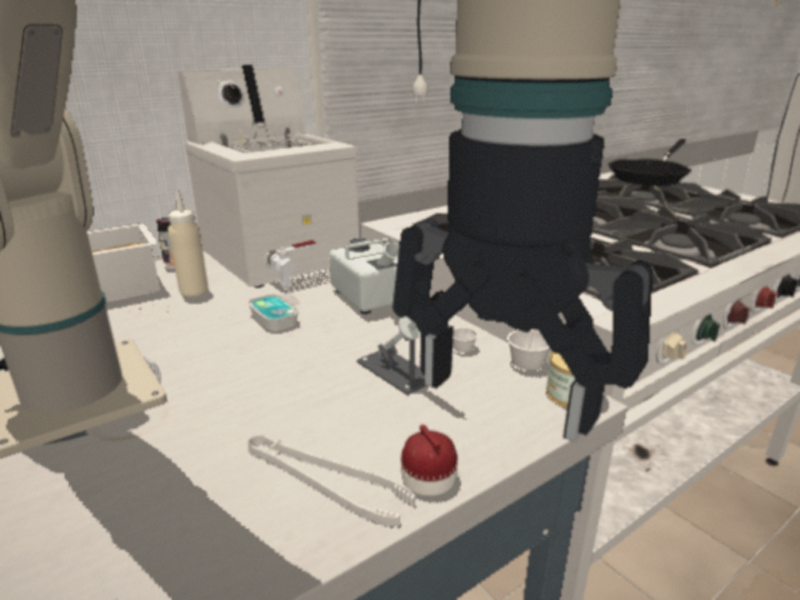

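View pics/v2.png

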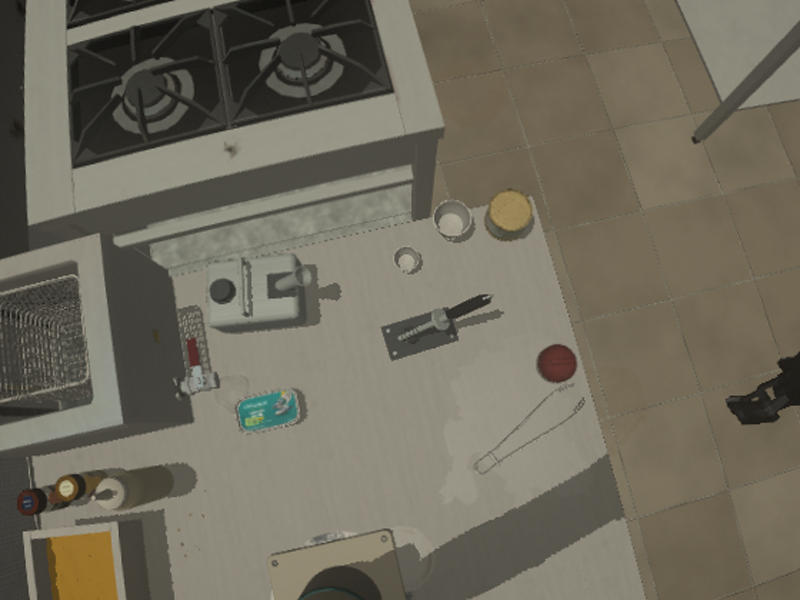

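```bash
python3 - <<'E'
from h import *
a=load('t0')['color'][128:268,135:395]
cv2.imwrite('pics/v3.png',cv2.resize(a,None,fx=3,fy=3,interpolation=cv2.INTER_CUBIC))
E
```

```text
(no output)
```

View pics/v3.png

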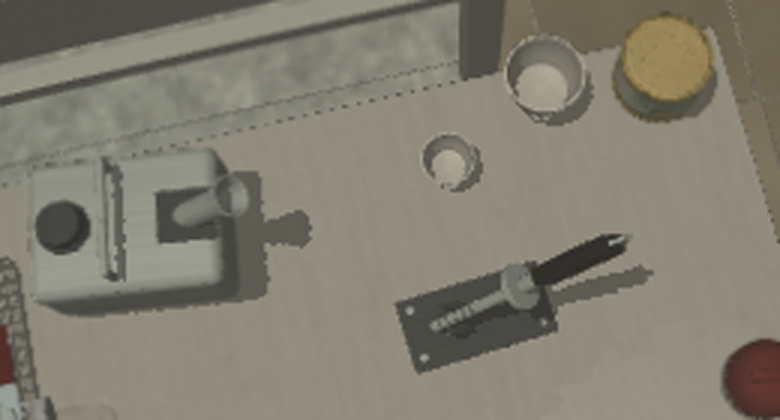

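```bash
python3 - <<'E'
from h import *
t=load('t0'); c=lambda x,y:(135+(x+.5)/3-.5,128+(y+.5)/3-.5)
P=lambda n,x,y,z:print(n,np.round(onz(t,*c(x,y),z),0))
P('mouth',231,195,124)
P('smallcup base',448,167,0);P('big base',541,88,0)
P('big L',507,78,40);P('big R',586,78,40);P('sm L',423,160,30);P('sm R',480,160,30)
P('tin',667,57,58)
for q in((397,303),(525,265),(557,330),(417,372)):P('plate',*q,6)
for z in(90,110,130,150):P('grip',580,262,z)
for z in(60,80,100):P('collar',518,285,z)
for q in((35,180),(212,152),(222,285),(38,298)):P('box',*q,85)
P('bow',105,160,110);P('bow',113,275,110);P('cap',62,227,95)
P('patch',157,240,85);P('patch',215,238,85);P('timer',760,380,40)
E
```

```text
mouth [508. -66. 124.]
smallcup base [ 527. -231.    0.]
big base [ 577. -324.    0.]
big L [ 578. -292.   40.]
big R [ 564. -355.   40.]
sm L [ 529. -211.   30.]
sm R [ 518. -256.   30.]
tin [ 560. -420.   58.]
plate [ 424. -164.    6.]
plate [ 430. -273.    6.]
plate [ 373. -285.    6.]
plate [ 366. -168.    6.]
grip [ 408. -304.   90.]
grip [ 405. -301.  110.]
grip [ 402. -298.  130.]
grip [ 398. -295.  150.]
collar [ 407. -258.   60.]
collar [ 404. -256.   80.]
collar [ 401. -254.  100.]
box [567.  85.  85.]
box [556. -53.  85.]
box [453. -41.  85.]
box [475.  97.  85.]
bow [561.  23. 110.]
bow [473.  32. 110.]
cap [522.  67.  95.]
patch [498.   0.  85.]
patch [490. -43.  85.]
timer [ 294. -425.   40.]
```

carry_out(
  moves=[
    {"tx": 0.138, "ty": -0.115, "tz": -0.03},
    {"tx": 0.138, "ty": -0.115, "tz": -0.03},
    {"tx": 0.138, "ty": -0.115, "tz": -0.03},
    {"tx": 0.138, "ty": -0.115, "tz": -0.03},
    {"tx": 0.138, "ty": -0.115, "tz": -0.03},
    {"tx": 0.138, "ty": -0.115, "tz": -0.03},
    {"tx": 0.138, "ty": -0.115, "tz": -0.03},
    {"twist": -0.0525},
    {"twist": -0.0525},
    {"twist": -0.0525},
    {"twist": -0.0525},
  ],
)

```text
validation failed for argument at $.mo...
```

carry_out(
  moves=[
    {"twist": -0.0525},
    {"twist": -0.0525},
    {"twist": -0.0525},
    {"twist": -0.0525},
    {"tx": 0},
  ],
)

```text
validation failed for argument at $.mo...
```

```bash
python3 - <<'E'
from h import *
w=snap('wrist','w1');s=snap('scene','s1')
# wrist beside enlarged crop of scene
a=cv2.resize(w['color'],(440,330)); p=proj(s,[404,-256,80]); print(p)
x,y=int(p[0]),int(p[1]); b=cv2.resize(s['color'][y-60:y+60,x-60:x+60],(360,360),interpolation=cv2.INTER_CUBIC)
print(x-60,y-60)
c=np.zeros((360,800,3),np.uint8);c[:330,:440]=a;c[:,440:]=b;cv2.imwrite('pics/v4.png',c)
print(np.round(w['world_from_camera'],2).tolist(),w['fovy'],w['k1'])
E
```

```text
[287.66453126 230.83901398]
227 170
[[0.3, 0.91, 0.27, 266.19], [-0.95, 0.29, 0.08, -597.4], [-0.0, -0.28, 0.96, 374.13], [0.0, 0.0, 0.0, 1.0]] 71.06870563822525 -0.06489398875164507
```

View pics/v4.png

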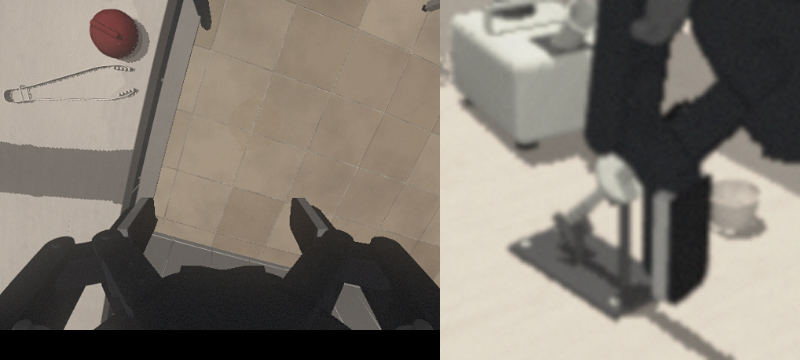

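The move call was refused, so the arm has not moved and the wrist picture shows mostly floor. The collar shows in the scene crop at about (618,178). I'll resend the moves with all five numbers in each row.

carry_out(
  moves=[
    {"tx": 0.138, "ty": -0.115, "tz": -0.03, "twist": 0, "fingers": 1},
    {"tx": 0.138, "ty": -0.115, "tz": -0.03, "twist": 0, "fingers": 1},
    {"tx": 0.138, "ty": -0.115, "tz": -0.03, "twist": 0, "fingers": 1},
    {"tx": 0.138, "ty": -0.115, "tz": -0.03, "twist": 0, "fingers": 1},
    {"tx": 0.138, "ty": -0.115, "tz": -0.03, "twist": 0, "fingers": 1},
    {"tx": 0.138, "ty": -0.115, "tz": -0.03, "twist": 0, "fingers": 1},
    {"tx": 0.138, "ty": -0.115, "tz": -0.03, "twist": 0, "fingers": 1},
    {"tx": 0, "ty": 0, "tz": 0, "twist": -0.0525, "fingers": 1},
    {"tx": 0, "ty": 0, "tz": 0, "twist": -0.0525, "fingers": 1},
    {"tx": 0, "ty": 0, "tz": 0, "twist": -0.0525, "fingers": 1},
    {"tx": 0, "ty": 0, "tz": 0, "twist": -0.0525, "fingers": 1},
  ],
)

```text
clock: 1.62
eef_pos: [400.2, -301.0, 305.3]
tool_rot: [3.142, 0.0, 0.974]
force: [0.3, -1.0, -0.6]
width: 85.3
gripper_force: 0.0
```

carry_out(
  moves=[
    {"tx": 0, "ty": 0, "tz": 0, "twist": -0.0525, "fingers": 1},
    {"tx": 0, "ty": 0, "tz": 0, "twist": -0.0525, "fingers": 1},
    {"tx": 0, "ty": 0, "tz": 0, "twist": -0.0525, "fingers": 1},
    {"tx": 0, "ty": 0, "tz": 0, "twist": -0.0525, "fingers": 1},
    {"tx": 0, "ty": 0, "tz": 0, "twist": 0, "fingers": 1},
  ],
)

```text
clock: 2.25
eef_pos: [400.1, -301.2, 305.3]
tool_rot: [3.142, -0.0, 1.626]
force: [0.5, 0.1, 0.3]
width: 85.4
gripper_force: 0.0
```

```bash
python3 - <<'E'
from h import *
w=snap('wrist','w2');s=snap('scene','s2')
a=cv2.resize(w['color'],(800,600),interpolation=cv2.INTER_CUBIC)
for q in([404,-256,80],[403,-299,120],[508,-66,124],[571,-323,40]): print(proj(w,q)/.7,proj(s,q))
cv2.imwrite('pics/v5.png',a)
print(np.round(w['world_from_camera'],2).tolist())
from cell import ctrl; print(ctrl.read_state()['qpos'])
E
```

```text
[411.24808258 199.42927463] [287.66453126 230.83901398]
[407.46169503 259.7069127 ] [301.24521876 220.39649956]
[587.24618069 -74.64161532] [274.66010862 174.0934078 ]
[575.00903711 275.72034469] [369.15294168 237.62146422]
[[1.0, -0.05, -0.02, 396.46], [0.06, 0.96, 0.28, -229.78], [0.0, -0.28, 0.96, 437.84], [0.0, 0.0, 0.0, 1.0]]
[ 0.81523062  0.35322446 -0.30832934  1.83395389  0.12731081  0.97362852
  0.50723867]
```

View pics/v5.png

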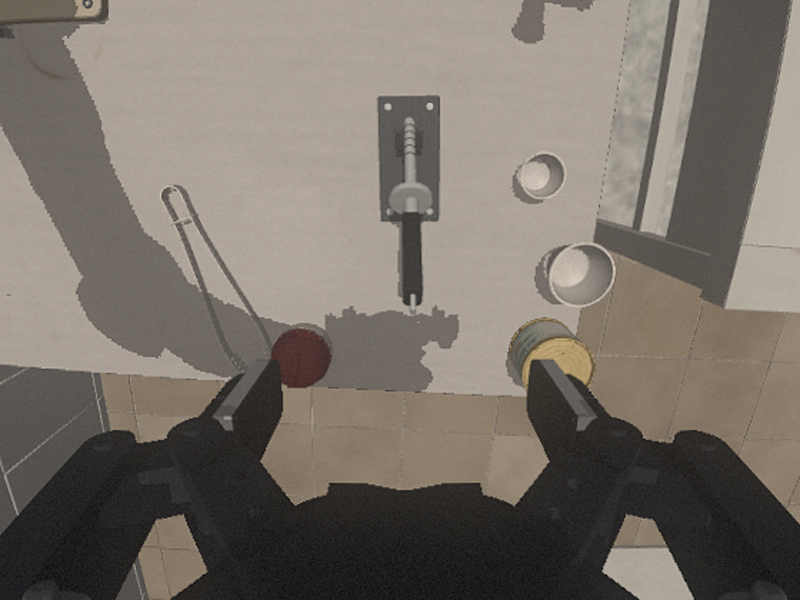

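```bash
python3 - <<'E'
from h import *
t=load('t0');w=load('w2'); c=lambda x,y:(135+(x+.5)/3-.5,128+(y+.5)/3-.5)
W=lambda x,y:(w,x*.7,y*.7)
for n,a,b in(('collar',(519,286),(411,197)),('hend',(616,239),(412,301)),('tip',(433,327),(409,119)),('cuprim',(546,76),(581,273)),('cupbase',(541,88),(569,267))):
    print(n,*[np.round(q,1) for q in tri((t,*c(*a)),W(*b))])
for q in((378,97),(439,97),(438,221),(378,221)): print(np.round(onz(w,q[0]*.7,q[1]*.7,6),1))
print('cupR',onz(w,549*.7,273*.7,40),onz(w,615*.7,273*.7,40),'sm',onz(w,517*.7,175*.7,30),onz(w,565*.7,175*.7,30))
E
```

```text
collar [ 403.4 -255.5   78. ] [1.4 1.4]
hend [ 407.7 -322.5  151.6] [0.5 0.5]
tip [ 397.7 -187.    15.4] [1.6 1.6]
cuprim [ 569.2 -319.1   53.5] [2.6 2.6]
cupbase [ 568.8 -318.5   26. ] [1.1 1.1]
[ 368.  -166.4    6. ]
[ 426.3 -163.1    6. ]
[ 434.2 -281.6    6. ]
[ 372.9 -285.     6. ]
cupR [ 544.45590309 -321.75963305   40.        ] [ 611.17532682 -317.87842825   40.        ] sm [ 503.51716706 -230.92493031   30.        ] [ 549.52505405 -227.81395218   30.        ]
```

carry_out(
  moves=[
    {"tx": 0.012, "ty": 0.017, "tz": 0.19, "twist": 0, "fingers": 1},
    {"tx": 0, "ty": 0, "tz": 0.19, "twist": 0, "fingers": 1},
    {"tx": 0, "ty": 0, "tz": 0.125, "twist": 0, "fingers": 1},
    {"tx": 0, "ty": 0, "tz": 0.125, "twist": 0, "fingers": 0.45},
    {"tx": 0, "ty": 0, "tz": 0, "twist": 0, "fingers": 0.4},
    {"tx": 0, "ty": 0, "tz": 0, "twist": 0, "fingers": 0.4},
    {"tx": 0, "ty": 0, "tz": 0, "twist": 0, "fingers": 0.4},
  ],
)

```text
clock: 3.22
eef_pos: [406.2, -297.9, 117.9]
tool_rot: [3.139, 0.002, 1.628]
force: [-0.1, -0.7, 0.4]
width: 34.3
gripper_force: 0.0
```

```bash
python3 - <<'E'
from h import *
w=snap('wrist','w3');s=snap('scene','s3')
a=cv2.resize(w['color'],(480,360)); b=cv2.resize(s['color'][170:270,250:350],(320,320),interpolation=cv2.INTER_CUBIC)
c=np.zeros((360,800,3),np.uint8);c[:,:480]=a;c[:320,480:]=b;cv2.imwrite('pics/v6.png',c)
E
```

```text
(no output)
```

View pics/v6.png

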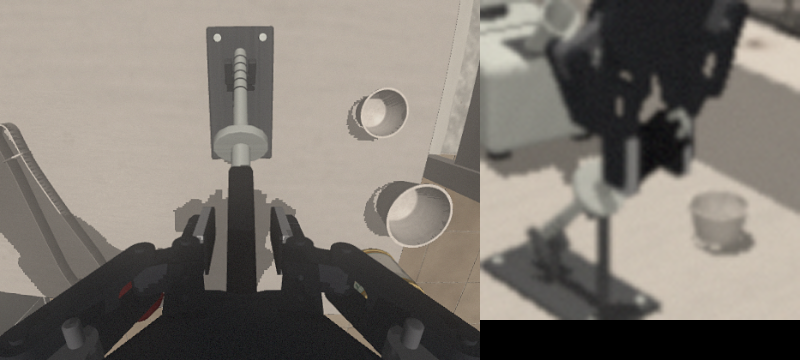

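The handle is centred between the pads: handle at column 241, pads at 209 and 275. I'll close the fingers and lift straight up.

carry_out(
  moves=[
    {"tx": 0, "ty": 0, "tz": 0, "twist": 0, "fingers": 0},
    {"tx": 0, "ty": 0, "tz": 0, "twist": 0, "fingers": 0},
    {"tx": 0, "ty": 0, "tz": 0, "twist": 0, "fingers": 0},
    {"tx": 0, "ty": 0, "tz": 0, "twist": 0, "fingers": 0},
    {"tx": 0, "ty": 0, "tz": 0, "twist": 0, "fingers": 0},
    {"tx": 0, "ty": 0, "tz": -0.03, "twist": 0, "fingers": 0},
    {"tx": 0, "ty": 0, "tz": -0.1, "twist": 0, "fingers": 0},
    {"tx": 0, "ty": 0, "tz": -0.15, "twist": 0, "fingers": 0},
    {"tx": 0, "ty": 0, "tz": -0.15, "twist": 0, "fingers": 0},
    {"tx": 0, "ty": 0, "tz": -0.15, "twist": 0, "fingers": 0},
    {"tx": 0, "ty": 0, "tz": 0, "twist": 0, "fingers": 0},
  ],
)

```text
clock: 4.7
eef_pos: [407.0, -298.1, 293.9]
tool_rot: [3.136, 0.005, 1.628]
force: [-0.4, -0.1, -1.5]
width: 13.2
gripper_force: 58.9
```

```bash
python3 - <<'E'
from h import *
w=snap('wrist','w4');s=snap('scene','s4');t=snap('top','t4')
from cell import ctrl
p=ctrl.read_state()['eef_pos'];print(p)
a=cv2.resize(w['color'][0:280],(560,280)) 
a=w['color'][:300,:]
print(proj(s,p),proj(t,p))
x,y=map(int,proj(s,p)); b=s['color'][y-60:y+90,x-100:x+20]; print('s',x-100,y-60)
x,y=map(int,proj(t,p)); c=t['color'][y-60:y+60,x-100:x+20]; print('t',x-100,y-60)
o=np.zeros((600,800,3),np.uint8)
o[:300,:560]=a; o[300:540,:240]=cv2.resize(c,None,fx=2,fy=2,interpolation=cv2.INTER_CUBIC)
o[300:600,260:500]=cv2.resize(b,None,fx=2,fy=2,interpolation=cv2.INTER_CUBIC)
# caddy from top
d=t['color'][165:240,140:220]; o[300:600,500:800]=cv2.resize(d,None,fx=4,fy=4,interpolation=cv2.INTER_CUBIC)[:300,:300]
cv2.imwrite('pics/v7.png',o)
E
```

```text
[ 404.28026876 -296.75522184  289.44361301]
[302.7485741  129.49876668] [336.92575183 195.46876903]
s 202 69
t 236 135
```

View pics/v7.png

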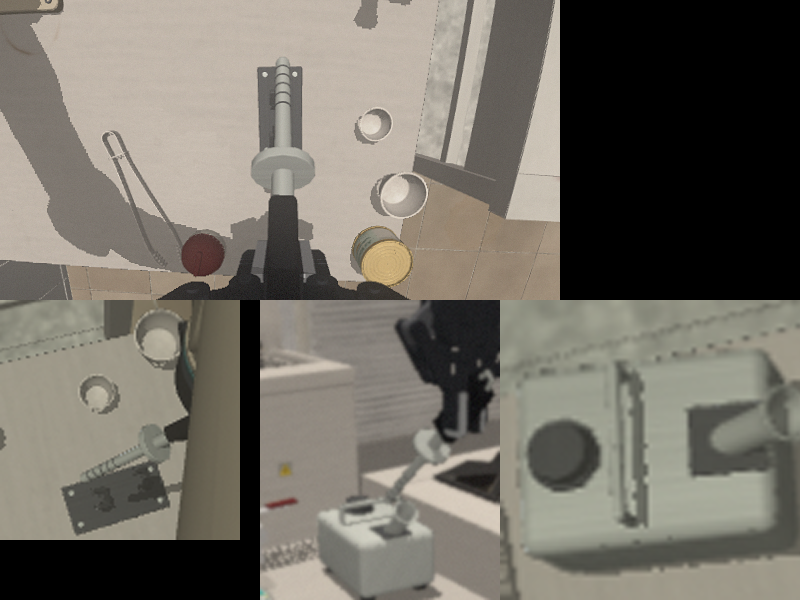

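```bash
python3 - <<'E'
from h import *
from scipy.spatial.transform import Rotation as Ro
from cell import ctrl
t=load('t4');s=load('s4');w=load('w4')
for n,a,b,c in(('tip',(278,224),(268,169.5),(282,60)),('collar',(312.5,206.5),(287.5,142.5),(283,167))):
    print(n,*[np.round(q,1) for q in tri((t,*a),(s,*b),(w,*c))],*[np.round(q,1) for q in tri((t,*a),(w,*c))],*[np.round(q,1) for q in tri((t,*a),(s,*b))])
q=lambda x,y:(140+(x-500+.5)/4-.5,165+(y-300+.5)/4-.5)
for n,A,B,z in(('far',(522,378),(765,350),83),('near',(530,553),(770,530),83),('bow',(614,365),(632,525),108)):
    a,b=onz(t,*q(*A),z),onz(t,*q(*B),z);d=a-b;print(n,a.round(),b.round(),np.degrees(np.arctan2(d[1],d[0])).round(1))
t0=load('t0');c=lambda x,y:(135+(x+.5)/3-.5,128+(y+.5)/3-.5)
a,b=onz(t0,*c(183,213),90),onz(t0,*c(231,195),124);d=a-b;print('tube',a.round(),b.round(),np.degrees(np.arctan2(d[1],d[0])))
print(tri((t0,*c(231,195)),(load('s1'),273.7,177.3)))
for i in range(3): print(ctrl.read_state()['eef_pos'],ctrl.read_state()['qpos'][6])
E
```

```text
tip [ 400.4 -189.   190.1] [3.8 3.9 2.7] [ 399.  -187.7  187.2] [2.6 2.6] [ 399.5 -191.2  190.5] [3.4 3.4]
collar [ 403.4 -255.   258. ] [2.  0.4 1.7] [ 405.4 -257.8  238.8] [0.4 0.4] [ 402.1 -255.6  258.5] [0.9 0.9]
far [577.  87.  83.] [560. -55.  83.] 83.2
near [474.  98.  83.] [456. -38.  83.] 82.4
bow [563.  27. 108.] [470.  32. 108.] -3.3
tube [513. -24.  90.] [508. -66. 124.] 83.42555909297998
(array([508.7570223 , -64.166797  , 115.52318555]), [2.0, 2.0])
[ 404.28026876 -296.75522184  289.44361301] 0.48340668916567814
[ 404.28026876 -296.75522184  289.44361301] 0.48340668916567814
[ 404.28026876 -296.75522184  289.44361301] 0.48340668916567814
```

carry_out(
  moves=[
    {"tx": 0, "ty": 0, "tz": 0, "twist": 0.057, "fingers": 0},
    {"tx": 0.126, "ty": 0.083, "tz": 0.049, "twist": 0, "fingers": 0},
    {"tx": 0.126, "ty": 0.083, "tz": 0.049, "twist": 0, "fingers": 0},
    {"tx": 0.125, "ty": 0.083, "tz": 0.049, "twist": 0, "fingers": 0},
    {"tx": 0, "ty": 0, "tz": 0, "twist": 0, "fingers": 0},
    {"tx": 0, "ty": 0, "tz": 0, "twist": 0, "fingers": 0},
  ],
)

```text
clock: 5.6
eef_pos: [491.8, -194.2, 244.9]
tool_rot: [-3.138, -0.0, 1.449]
force: [0.6, -0.6, -0.6]
width: 13.3
gripper_force: 58.8
```

```bash
python3 - <<'E'
from h import *
w=snap('wrist','w5');s=snap('scene','s5');t=snap('top','t5')
from cell import ctrl
st=ctrl.read_state();print(st['eef_pos'],st['tool_rot'])
m=[508,-66,124]
o=np.zeros((600,800,3),np.uint8)
def crop(im,W,H,f,X,Y,n):
    x,y=map(int,proj(im,m)); x0=max(0,x-W//2);y0=max(0,y-H//2)
    c=im['color'][y0:y0+H,x0:x0+W];c=cv2.resize(c,None,fx=f,fy=f,interpolation=cv2.INTER_CUBIC)
    o[Y:Y+c.shape[0],X:X+c.shape[1]]=c;print(n,'off',x0,y0,'f',f,'at',X,Y,'mouth proj',proj(im,m))
crop(s,80,60,5,0,0,'s');crop(t,80,60,5,400,0,'t');crop(w,270,100,3,0,300,'w')
cv2.imwrite('pics/v8.png',o)
E
```

```text
[ 492.06449556 -195.32619572  245.98804436] [-3.14064509e+00  5.27820413e-04  1.44684300e+00]
s off 234 144 f 5 at 0 0 mouth proj [274.66010862 174.0934078 ]
t off 171 162 f 5 at 400 0 mouth proj [211.52750971 192.71066152]Traceback (most recent call last):
  File "<stdin>", line 11, in <module>
  File "<stdin>", line 10, in crop
ValueError: could not broadcast input array from shape (300,810,3) into shape (300,800,3)
```

```bash
python3 - <<'E'
from h import *
w,s,t=load('w5'),load('s5'),load('t5')
m=[508,-66,124]
o=np.zeros((600,800,3),np.uint8)
def crop(im,W,H,f,X,Y,n):
    x,y=map(int,proj(im,m)); x0=max(0,x-W//2);y0=max(0,y-H//2)
    c=im['color'][y0:y0+H,x0:x0+W];c=cv2.resize(c,None,fx=f,fy=f,interpolation=cv2.INTER_CUBIC)
    o[Y:Y+c.shape[0],X:X+c.shape[1]]=c;print(n,'off',x0,y0,'f',f,'at',X,Y,'mouth proj',proj(im,m))
crop(s,80,60,5,0,0,'s');crop(t,80,60,5,400,0,'t');crop(w,260,100,3,0,300,'w')
cv2.imwrite('pics/v8.png',o)
E
```

```text
s off 234 144 f 5 at 0 0 mouth proj [274.66010862 174.0934078 ]
t off 171 162 f 5 at 400 0 mouth proj [211.52750971 192.71066152]
w off 153 0 f 3 at 0 300 mouth proj [283.57143709  41.58968239]
```

View pics/v8.png

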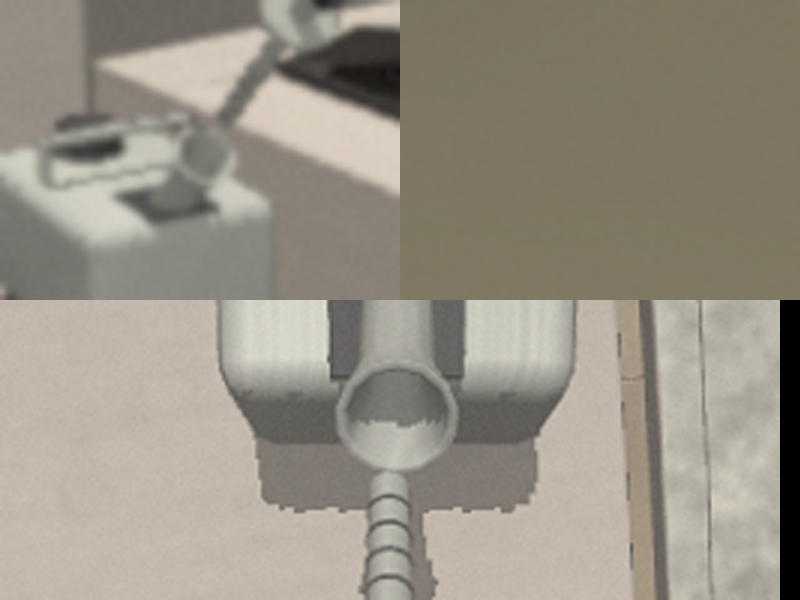

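```bash
python3 - <<'E'
from h import *
w,s,t0=load('w5'),load('s5'),load('t0')
print(w['cx'])
c=lambda x,y:(135+(x+.5)/3-.5,128+(y+.5)/3-.5)
S=lambda x,y:(s,234+x/5-.4,144+y/5-.4)
W=lambda x,y:(w,153+x/3-.33,(y-300)/3-.33)
for n,o in(('mouth sw',(S(207,155),W(398,415))),('mouth stw',(S(207,155),W(398,415),(t0,*c(231,195)))),('tip sw',(S(222,120),W(390,474)))): print(n,*[np.round(q,1) for q in tri(*o)])
m=tri(*(S(207,155),W(398,415)))[0]
a,b=onz(w,*W(398,415)[1:],124),onz(w,*W(390,474)[1:],145);print(a,b)
a,b=onz(w,*W(397,305)[1:],95),a;print('tubeyaw',np.degrees(np.arctan2(*(a-b)[1::-1])))
a,b=onz(w,*W(218,345)[1:],80),onz(w,*W(577,345)[1:],80);print('box',a,b,np.degrees(np.arctan2(*(b-a)[1::-1])))
print(np.round(w['world_from_camera'],3))
E
```

```text
282.8828507054084
mouth sw [510.2 -63.3 121.6] [0.6 0.6]
mouth stw [509.4 -64.7 122. ] [0.4 1.6 1.5]
tip sw [505.9 -81.9 145.2] [0.6 0.6]
[509.69284133 -63.55532864 124.        ] [505.47688329 -81.51562091 145.        ]
tubeyaw 83.38473092538048
box [459.29384172 -26.40069592  80.        ] [567.51928038 -39.59917207  80.        ] -6.9530888866215115
[[ 9.93000e-01  1.15000e-01  3.70000e-02  5.01298e+02]
 [-1.21000e-01  9.52000e-01  2.80000e-01 -1.23236e+02]
 [-3.00000e-03 -2.82000e-01  9.59000e-01  3.77385e+02]
 [ 0.00000e+00  0.00000e+00  0.00000e+00  1.00000e+00]]
```

carry_out(
  moves=[
    {"tx": -0.008, "ty": 0.006, "tz": 0, "twist": 0, "fingers": 0},
    {"tx": 0.035, "ty": 0, "tz": 0.035, "twist": 0, "fingers": 0},
    {"tx": 0.035, "ty": 0, "tz": 0.035, "twist": 0, "fingers": 0},
    {"tx": 0.035, "ty": 0, "tz": 0.035, "twist": 0, "fingers": 0},
    {"tx": 0.035, "ty": 0, "tz": 0.035, "twist": 0, "fingers": 0},
    {"tx": 0, "ty": 0, "tz": 0, "twist": 0, "fingers": 0},
  ],
)

```text
clock: 6.5
eef_pos: [499.2, -153.3, 203.2]
tool_rot: [-3.14, -0.001, 1.452]
force: [0.2, 0.4, -0.1]
width: 12.9
gripper_force: 58.8
```

carry_out(
  moves=[
    {"tx": 0.035, "ty": 0, "tz": 0.035, "twist": 0, "fingers": 0},
    {"tx": 0.035, "ty": 0, "tz": 0.035, "twist": 0, "fingers": 0},
    {"tx": 0.03, "ty": 0, "tz": 0.03, "twist": 0, "fingers": 0},
    {"tx": 0.02, "ty": 0, "tz": 0.02, "twist": 0, "fingers": 0},
    {"tx": 0, "ty": 0, "tz": 0, "twist": 0, "fingers": 0},
  ],
)

```text
clock: 7.12
eef_pos: [503.8, -118.5, 167.7]
tool_rot: [-3.141, -0.0, 1.45]
force: [0.6, -0.2, -0.5]
width: 13.3
gripper_force: 58.8
```

carry_out(
  moves=[
    {"tx": 0.01, "ty": 0, "tz": 0.01, "twist": 0, "fingers": 0},
    {"tx": 0.01, "ty": 0, "tz": 0.01, "twist": 0, "fingers": 0},
    {"tx": 0.005, "ty": 0, "tz": 0.005, "twist": 0, "fingers": 0},
    {"tx": 0, "ty": 0, "tz": 0, "twist": 0, "fingers": 0},
  ],
)

```text
clock: 7.62
eef_pos: [504.9, -111.7, 160.7]
tool_rot: [-3.142, -0.0, 1.449]
force: [-0.0, -0.3, -2.0]
width: 13.2
gripper_force: 58.8
```

carry_out(
  moves=[
    {"tx": 0.005, "ty": 0, "tz": 0.005, "twist": 0, "fingers": 0},
    {"tx": 0.005, "ty": 0, "tz": 0.005, "twist": 0, "fingers": 0},
    {"tx": 0, "ty": 0, "tz": 0, "twist": 0, "fingers": 0},
  ],
)

```text
clock: 8.0
eef_pos: [505.3, -108.9, 157.7]
tool_rot: [3.141, 0.0, 1.449]
force: [-0.5, -0.4, -1.2]
width: 13.5
gripper_force: 59.0
```

carry_out(
  moves=[
    {"tx": 0.005, "ty": 0, "tz": 0.005, "twist": 0, "fingers": 0},
    {"tx": 0.005, "ty": 0, "tz": 0.005, "twist": 0, "fingers": 0},
    {"tx": 0, "ty": 0, "tz": 0, "twist": 0, "fingers": 0},
  ],
)

```text
clock: 8.38
eef_pos: [505.6, -109.4, 157.0]
tool_rot: [3.14, 0.005, 1.447]
force: [-5.6, -7.3, 19.9]
width: 13.3
gripper_force: 61.8
```

```bash
python3 - <<'E'
from h import *
w,s=snap('wrist','w6'),snap('scene','s6')
from cell import ctrl
st=ctrl.read_state();print(st['eef_pos'],st['force'])
m=[508,-66,124]
o=np.zeros((600,800,3),np.uint8)
def crop(im,W,H,f,X,Y,n):
    x,y=map(int,proj(im,m)); x0=max(0,x-W//2);y0=max(0,y-H//2)
    c=im['color'][y0:y0+H,x0:x0+W];c=cv2.resize(c,None,fx=f,fy=f,interpolation=cv2.INTER_CUBIC)
    o[Y:Y+c.shape[0],X:X+c.shape[1]]=c;print(n,'off',x0,y0,'f',f,'at',X,Y,'mouth proj',proj(im,m))
crop(s,80,100,5,0,0,'s');crop(w,80,120,5,400,0,'w')
cv2.imwrite('pics/v9.png',o)
E
```

```text
[ 505.55013894 -109.37068777  157.02591027] [-4.79140488 -7.9282467  19.6447058 ]
s off 234 124 f 5 at 0 0 mouth proj [274.66010862 174.0934078 ]
w off 236 107 f 5 at 400 0 mouth proj [276.88622739 167.79940625]
```

View pics/v9.png

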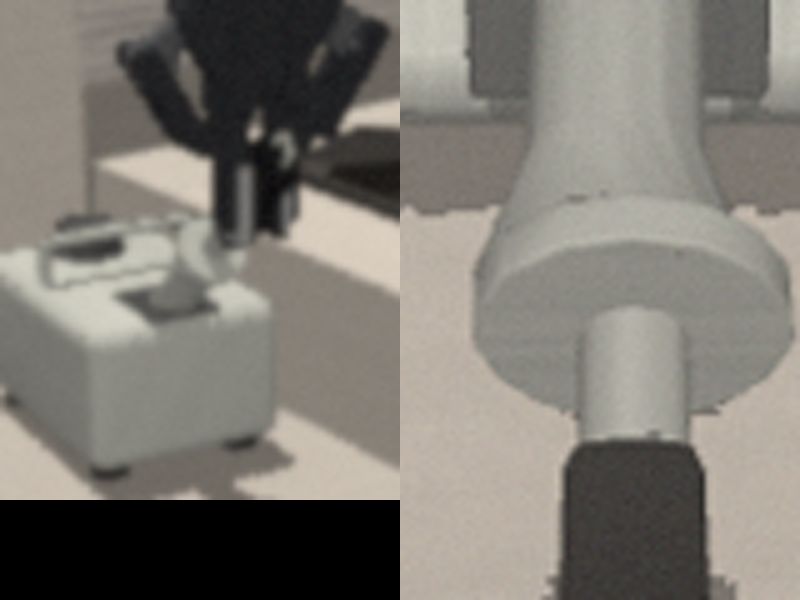

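The collar has met the flared mouth: its disc lies flush on the flare at about (633,330) in the wrist crop. The tube axis is at about column 614, so it lies slightly left. I'll ease the side load and then pause.

carry_out(
  moves=[
    {"tx": 0.005, "ty": -0.006, "tz": -0.005, "twist": 0, "fingers": 0},
    {"tx": 0, "ty": 0, "tz": 0, "twist": 0, "fingers": 0},
    {"tx": 0, "ty": 0, "tz": 0, "twist": 0, "fingers": 0},
  ],
)

```text
clock: 8.85
eef_pos: [505.1, -108.8, 157.6]
tool_rot: [3.138, 0.005, 1.446]
force: [-0.8, -9.8, 8.1]
width: 13.6
gripper_force: 60.1
```

carry_out(
  moves=[
    {"tx": 0, "ty": 0, "tz": 0, "twist": 0, "fingers": 0},
    {"tx": 0, "ty": 0, "tz": 0, "twist": 0, "fingers": 0},
    {"tx": 0, "ty": 0, "tz": 0, "twist": 0, "fingers": 0},
    {"tx": 0, "ty": 0, "tz": 0, "twist": 0, "fingers": 0},
    {"tx": 0, "ty": 0, "tz": 0, "twist": 0, "fingers": 0},
    {"tx": 0, "ty": 0, "tz": 0, "twist": 0, "fingers": 0},
    {"tx": 0, "ty": 0, "tz": 0, "twist": 0, "fingers": 0},
    {"tx": 0, "ty": 0, "tz": 0, "twist": 0, "fingers": 0},
    {"tx": 0, "ty": 0, "tz": 0, "twist": 0, "fingers": 0},
  ],
)

```text
clock: 9.98
eef_pos: [505.1, -108.8, 157.6]
tool_rot: [3.138, 0.005, 1.446]
force: [-0.2, -10.1, 8.3]
width: 13.2
gripper_force: 60.1
```

carry_out(
  moves=[
    {"tx": -0.03, "ty": 0, "tz": -0.03, "twist": 0, "fingers": 0},
    {"tx": -0.04, "ty": 0, "tz": -0.04, "twist": 0, "fingers": 0},
    {"tx": -0.05, "ty": 0, "tz": -0.05, "twist": 0, "fingers": 0},
    {"tx": -0.05, "ty": 0, "tz": -0.05, "twist": 0, "fingers": 0},
    {"tx": -0.05, "ty": 0, "tz": -0.05, "twist": 0, "fingers": 0},
    {"tx": -0.05, "ty": 0, "tz": -0.05, "twist": 0, "fingers": 0},
    {"tx": -0.05, "ty": 0, "tz": -0.05, "twist": 0, "fingers": 0},
    {"tx": 0, "ty": 0, "tz": 0, "twist": 0, "fingers": 0},
  ],
)

```text
clock: 10.98
eef_pos: [492.8, -200.8, 253.6]
tool_rot: [3.139, 0.001, 1.447]
force: [0.9, 0.7, -0.3]
width: 13.5
gripper_force: 59.0
```

carry_out(
  moves=[
    {"tx": 0, "ty": -0.121, "tz": 0, "twist": 0, "fingers": 0},
    {"tx": 0.17, "ty": 0, "tz": 0, "twist": 0, "fingers": 0},
    {"tx": 0.165, "ty": 0, "tz": 0, "twist": 0, "fingers": 0},
    {"tx": 0, "ty": 0, "tz": 0.1, "twist": 0, "fingers": 0},
    {"tx": 0, "ty": 0, "tz": 0.1, "twist": 0, "fingers": 0},
    {"tx": 0, "ty": 0, "tz": 0, "twist": 0, "fingers": 0},
  ],
)

```text
clock: 11.72
eef_pos: [466.5, -94.0, 190.5]
tool_rot: [-3.136, -0.001, 1.451]
force: [-0.2, -0.2, -1.4]
width: 13.2
gripper_force: 58.9
```

```bash
python3 - <<'E'
from h import *
w,s=snap('wrist','w7'),snap('scene','s7')
from cell import ctrl
st=ctrl.read_state();p=st['eef_pos'];y=st['tool_rot'][2];h=np.array([np.cos(y),np.sin(y)]);n=np.array([np.sin(y),-np.cos(y)])
print(p,st['force'],'h',h@p[:2],'n',n@p[:2])
T=np.r_[p[:2]+108*h,p[2]-100];print('tip est',T,proj(w,T),proj(s,T))
E
```

```text
[468.65538671 -94.63481084 192.53223295] [ 0.05308198  0.04726442 -1.5564864 ] h -37.351849603118495 n 476.6533942439184
tip est [481.69647118  12.57493739  92.53223295] [286.27547779  65.98466083] [248.72265333 179.67143548]
```

carry_out(
  moves=[
    {"tx": 0, "ty": 0, "tz": 0.013, "twist": 0, "fingers": 0},
    {"tx": -0.029, "ty": 0, "tz": 0.032, "twist": 0, "fingers": 0},
    {"tx": -0.027, "ty": 0, "tz": 0.035, "twist": 0, "fingers": 0},
    {"tx": 0, "ty": 0, "tz": 0, "twist": 0, "fingers": 0},
  ],
)

```text
clock: 12.32
eef_pos: [466.6, -113.5, 167.8]
tool_rot: [3.141, 0.001, 1.447]
force: [0.4, -1.3, 3.4]
width: 13.3
gripper_force: 59.6
```

carry_out(
  moves=[
    {"tx": -0.022, "ty": 0, "tz": 0.037, "twist": 0, "fingers": 0},
    {"tx": -0.02, "ty": 0, "tz": 0.039, "twist": 0, "fingers": 0},
    {"tx": -0.017, "ty": 0, "tz": 0.04, "twist": 0, "fingers": 0},
    {"tx": -0.013, "ty": 0, "tz": 0.042, "twist": 0, "fingers": 0},
    {"tx": -0.009, "ty": 0, "tz": 0.043, "twist": 0, "fingers": 0},
    {"tx": 0, "ty": 0, "tz": 0, "twist": 0, "fingers": 0},
  ],
)

```text
clock: 13.08
eef_pos: [463.2, -136.3, 107.2]
tool_rot: [-3.14, -0.0, 1.448]
force: [-0.4, 0.4, 0.6]
width: 13.0
gripper_force: 59.8
```

```bash
python3 - <<'E'
from h import *
w,s=snap('wrist','w8'),snap('scene','s8')
from cell import ctrl
st=ctrl.read_state();p=st['eef_pos'];y=st['tool_rot'][2];h=np.array([np.cos(y),np.sin(y)])
print(p,st['force'],st['torque'],'h',h@p[:2])
E
```

```text
[ 463.16679754 -135.49113064  107.69116645] [ 0.20394835  0.64421475 -0.23339209] [ 0.02690094 -0.02952174 -0.02397584] h -78.69335770194091
```

carry_out(
  moves=[
    {"tx": -0.006, "ty": 0, "tz": 0.043, "twist": 0, "fingers": 0},
    {"tx": -0.002, "ty": 0, "tz": 0.03, "twist": 0, "fingers": 0},
    {"tx": 0, "ty": 0, "tz": 0.01, "twist": 0, "fingers": 0},
    {"tx": 0, "ty": 0, "tz": 0, "twist": 0, "fingers": 0},
  ],
)

```text
clock: 13.68
eef_pos: [463.1, -138.4, 82.8]
tool_rot: [-3.141, 0.0, 1.449]
force: [-0.5, -1.1, 3.2]
width: 13.4
gripper_force: 60.9
```

carry_out(
  moves=[
    {"tx": 0, "ty": 0, "tz": 0.005, "twist": 0, "fingers": 0},
    {"tx": 0, "ty": 0, "tz": 0.005, "twist": 0, "fingers": 0},
    {"tx": 0, "ty": 0, "tz": 0, "twist": 0, "fingers": 0},
  ],
)

```text
clock: 14.05
eef_pos: [463.2, -138.4, 80.0]
tool_rot: [3.142, 0.0, 1.449]
force: [-0.6, -1.8, 2.8]
width: 13.3
gripper_force: 60.9
```

```bash
python3 - <<'E'
from h import *
w,s=snap('wrist','w9'),snap('scene','s9')
from cell import ctrl
st=ctrl.read_state();print(st['eef_pos'],st['force'],st['torque'])
o=np.zeros((600,800,3),np.uint8)
x,y=map(int,proj(s,[465,-70,90]));print(x,y)
o[:400,:400]=cv2.resize(s['color'][y-50:y+50,x-50:x+50],(400,400),interpolation=cv2.INTER_CUBIC)
o[:300,400:]=cv2.resize(w['color'],(400,300),interpolation=cv2.INTER_AREA)
c=w['color'][20:120,220:352];o[300:600,400:796]=cv2.resize(c,None,fx=3,fy=3,interpolation=cv2.INTER_CUBIC)
cv2.imwrite('pics/v10.png',o)
E
```

```text
[ 463.23639022 -138.44905164   80.01659972] [-0.68571862 -1.64083521  2.54654598] [0.09740539 0.03782459 0.03951194]
261 191
```

carry_out(
  moves=[
    {"tx": 0, "ty": 0, "tz": 0.005, "twist": 0, "fingers": 0},
    {"tx": 0, "ty": 0, "tz": 0, "twist": 0, "fingers": 0},
    {"tx": 0, "ty": 0, "tz": 0, "twist": 0, "fingers": 0},
  ],
)

```text
clock: 14.52
eef_pos: [463.2, -138.4, 78.5]
tool_rot: [-3.141, 0.0, 1.449]
force: [-0.1, -1.5, 3.4]
width: 13.5
gripper_force: 61.0
```

```bash
python3 - <<'E'
from h import *
from cell import ctrl
st=ctrl.read_state();p=st['eef_pos'];y=st['tool_rot'][2];h=np.array([np.cos(y),np.sin(y),0]);print(p,st['force'])
s=snap('scene','s10');w=snap('wrist','w10')
G=p+[0,0,8]
pt=lambda th,r:G+r*(h*np.cos(np.radians(th))-np.array([0,0,np.sin(np.radians(th))]))
for th in(-6,-3,0,3,6,10): print(th,'s:',*[proj(s,pt(th,r)).round(1) for r in(66,90,120,153)],'w:',*[proj(w,pt(th,r)).round(1) for r in(66,120,153)])
d=np.abs(s['color'].astype(int)-load('s5')['color']).sum(2)
a,b=proj(s,pt(0,153)),proj(s,pt(0,60))
x0,x1=int(a[0])-8,int(b[0])+4;y0,y1=int(min(a[1],b[1]))-10,int(max(a[1],b[1]))+10
print('x',x0,'y',y0)
for r in range(y0,y1): print(r,''.join('%4d'%v for v in d[r,x0:x1]))
E
```

```text
[ 463.19818602 -138.42715652   78.49456104] [-0.11094277 -1.54813301  3.41581257]
-6 s: [264.  190.1] [259.5 186. ] [254.2 181.1] [248.6 176. ] w: [281.9 132.3] [281.7 -29. ] [ 281.7 -142.9]
-3 s: [264.  191.4] [259.5 187.7] [254.2 183.4] [248.6 178.9] w: [281.9 131.2] [281.8 -22.3] [ 281.8 -127. ]
0 s: [264.  192.7] [259.6 189.5] [254.2 185.7] [248.7 181.8] w: [281.9 130.5] [281.9 -15.4] [ 281.9 -111.7]
3 s: [264.1 194. ] [259.6 191.3] [254.3 188.1] [248.8 184.7] w: [281.9 130.4] [281.9  -8.2] [281.9 -96.9]
6 s: [264.1 195.4] [259.7 193.2] [254.5 190.5] [249.  187.7] w: [282.  130.7] [282.   -0.9] [282.  -82.6]
10 s: [264.3 197.2] [260.  195.6] [254.8 193.7] [249.4 191.7] w: [282.  131.6] [282.   9.] [282.  -64.4]
x 240 y 171
171    1   2   1   5   8   1   2   3   1   3   3   1   4   1   8  12  27  10 108 236 321 393 429 451 457 448 428 369 328
172    2   4   8   2   1   2   2   4   1   1   2   6   6   4  22  60  95  59  99 282 363 399 438 468 477 492 477 447 394
173    3   0   8   3   2   4   1   2   1  14  10   5  10  40  71 106 106  56 100 296 366 377 389 443 469 477 485 472 439

[... 2808 characters left out ...]
  8   4   2   7   3   3   6   8   7   3   1   1   2  10  29  33  21  23  19  29  66  87 140 231
198    1   2   5   3   1   3   1   1   3   2   1   3   1   1  10   5   3   2   9  11  22  19  15  14  16  24  30  69 191
199    2   5   1   6   2   4   2   0   2   3   3   2   0   8   1   8   7   3   8   3  13  19  20  14   9  11   9  40 169
200    5   2   2   3   5   4   5   3   2   2   1   2   8   1   7   5   1   2   6   3   4  14  33  10   5   3   9  44 163
201    4   4   6   2   3   4   7   1   3   2   1  11   1   3   2   5   1   3   1   2   8   4  13   8   2   7   3  37 151
202    1   8   5   3   5   5   4   1   4   2   2   4   1   2   2   2   4   4   2   1   7   2   7   4   1   6   2  26 156
```

carry_out(
  moves=[
    {"tx": 0, "ty": 0, "tz": -0.05, "twist": 0, "fingers": 0},
    {"tx": 0, "ty": 0, "tz": -0.15, "twist": 0, "fingers": 0},
    {"tx": 0, "ty": 0, "tz": -0.15, "twist": 0, "fingers": 0},
    {"tx": -0.1, "ty": 0.04, "tz": -0.05, "twist": 0, "fingers": 0},
    {"tx": -0.16, "ty": 0.067, "tz": 0, "twist": 0, "fingers": 0},
    {"tx": -0.16, "ty": 0.067, "tz": 0, "twist": 0, "fingers": 0},
    {"tx": -0.16, "ty": 0.067, "tz": 0, "twist": 0, "fingers": 0},
    {"tx": -0.16, "ty": 0.067, "tz": 0, "twist": 0, "fingers": 0},
    {"tx": -0.16, "ty": 0.067, "tz": 0, "twist": 0, "fingers": 0},
    {"tx": -0.16, "ty": 0.067, "tz": 0, "twist": 0, "fingers": 0},
    {"tx": 0, "ty": 0, "tz": 0, "twist": 0, "fingers": 0},
  ],
)

```text
clock: 16.0
eef_pos: [554.9, -475.0, 198.0]
tool_rot: [-3.142, 0.002, 1.444]
force: [-0.1, 0.4, -1.0]
width: 13.3
gripper_force: 60.3
```

carry_out(
  moves=[
    {"tx": 0, "ty": 0, "tz": 0.1, "twist": 0, "fingers": 0},
    {"tx": 0, "ty": 0, "tz": 0.1, "twist": 0, "fingers": 0},
    {"tx": 0, "ty": 0, "tz": 0.06, "twist": 0, "fingers": 0},
    {"tx": 0, "ty": 0, "tz": 0, "twist": 0, "fingers": 0},
    {"tx": 0, "ty": 0, "tz": 0, "twist": 0, "fingers": 0},
  ],
)

```text
clock: 16.62
eef_pos: [557.1, -470.3, 121.9]
tool_rot: [3.14, 0.001, 1.449]
force: [-0.1, -0.1, -1.0]
width: 13.5
gripper_force: 60.3
```

```bash
python3 - <<'E'
from h import *
w,s,t=snap('wrist','w11'),snap('scene','s11'),snap('top','t11')
from cell import ctrl
st=ctrl.read_state();p=st['eef_pos'];print(p,st['tool_rot'],st['force'])
y=st['tool_rot'][2];h=np.array([np.cos(y),np.sin(y),0])
m=p+[0,0,8]+95*h
o=np.zeros((600,800,3),np.uint8)
def crop(im,c,W,H,f,X,Y,n):
    x,y=map(int,c); x0=max(0,x-W//2);y0=max(0,y-H//2)
    c=im['color'][y0:y0+H,x0:x0+W];c=cv2.resize(c,None,fx=f,fy=f,interpolation=cv2.INTER_CUBIC)
    o[Y:Y+c.shape[0],X:X+c.shape[1]]=c;print(n,'off',x0,y0,'f',f,'at',X,Y)
crop(s,proj(s,m),100,80,4,0,0,'s');crop(t,proj(t,m),100,80,4,400,0,'t');crop(w,(280,100),400,200,2,0,320,'w')
for r in(0,57,155): 
  q=p+[0,0,8]+r*h; print(r,q.round(1),proj(s,q).round(1),proj(t,q).round(1))
cv2.imwrite('pics/v11.png',o)
E
```

```text
[ 557.0004083  -470.55730981  122.01325789] [3.13958567e+00 1.09772520e-03 1.44906789e+00] [ 0.03186801  0.11809504 -1.36393732]
s off 343 167 f 4 at 0 0
t off 293 95 f 4 at 400 0Traceback (most recent call last):
  File "<stdin>", line 12, in <module>
  File "<stdin>", line 11, in crop
ValueError: could not broadcast input array from shape (400,800,3) into shape (280,800,3)
```

```bash
python3 - <<'E'
from h import *
w,s,t=load('w11'),load('s11'),load('t11')
o=np.zeros((600,800,3),np.uint8)
R=lambda a,f:cv2.resize(a,None,fx=f,fy=f,interpolation=cv2.INTER_CUBIC)
o[:360,:400]=R(s['color'][162:252,343:443],4);o[:360,400:]=R(t['color'][95:185,293:393],4)
o[360:,:]=R(w['color'][:120,80:480],2)
cv2.imwrite('pics/v11.png',o)
E
```

```text
(no output)
```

View pics/v11.png

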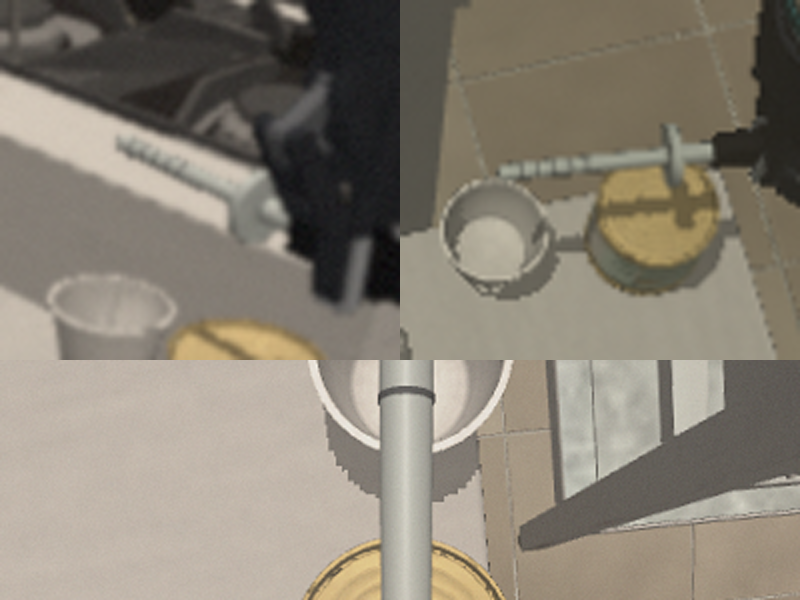

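```bash
python3 - <<'E'
from h import *
w,s,t=load('w11'),load('s11'),load('t11')
S=lambda x,y:(s,343+x/4-.4,162+y/4-.4)
T=lambda x,y:(t,293+(x-400)/4-.4,95+y/4-.4)
a,ra=tri(S(117,140),T(499,172));b,rb=tri(S(249,205),T(673,154));print('tip',a,ra,'col',b,rb)
d=a-b;print('len',np.linalg.norm(d),'below level deg',-np.degrees(np.arcsin(d[2]/np.linalg.norm(d))),'yaw',np.degrees(np.arctan2(d[1],d[0])))
print('cup',*tri(S(112,299),T(497,234)),onz(t,*T(497,234)[1:],40),onz(s,*S(112,299)[1:],40))
p=np.array([557,-470.5,122]);h=np.array([np.cos(1.449),np.sin(1.449),0])
for th in(-6,-3,0,3,6):
  c,e=np.cos(np.radians(th)),np.sin(np.radians(th));f=lambda r:p+[0,0,8.8]+r*(h*c-np.array([0,0,e]))
  print(th,'obs s',np.round(S(117,140)[1:],1),'t',np.round(T(499,172)[1:],1),proj(s,f(153)).round(1),proj(t,f(153)).round(1),'col',np.round(S(249,205)[1:],1),np.round(T(673,154)[1:],1),proj(s,f(55)).round(1),proj(t,f(55)).round(1))
# cup from wrist: columns at image row of rim arc
X=lambda x,y:onz(w,80+x/2-.25,(y-360)/2-.25,40).round(1)
print(X(308,362),X(513,362),X(409,452))
E
```

```text
tip [ 574.38530532 -317.79876846  132.24355815] [1.2, 1.2] col [ 560.73775856 -412.75427633  135.17102449] [2.9, 2.9]
len 95.9759035728699 below level deg 1.7479125467958965 yaw 81.82113426624242
cup [ 572.17531211 -324.24502021   42.86234067] [1.1, 1.1] [ 572.22974817 -324.00823499   40.        ] [ 577.79566156 -320.90923721   40.        ]
-6 obs s [371.8 196.6] t [317.4 137.6] [374.1 189.9] [318.3 134.9] col [404.8 212.8] [360.8 133.1] [409.  211.9] [361.5 132.5]
-3 obs s [371.8 196.6] t [317.4 137.6] [373.5 193.5] [317.7 136.3] col [404.8 212.8] [360.8 133.1] [408.7 213.2] [361.1 133. ]
0 obs s [371.8 196.6] t [317.4 137.6] [373.1 197.1] [317.3 137.8] col [404.8 212.8] [360.8 133.1] [408.5 214.6] [360.8 133.6]
3 obs s [371.8 196.6] t [317.4 137.6] [372.8 200.7] [317.1 139.2] col [404.8 212.8] [360.8 133.1] [408.3 216. ] [360.6 134.1]
6 obs s [371.8 196.6] t [317.4 137.6] [372.6 204.4] [317.1 140.5] col [404.8 212.8] [360.8 133.1] [408.2 217.5] [360.5 134.6]
[ 543.6 -322.2   40. ] [ 609.8 -330.1   40. ] [ 572.9 -353.7   40. ]
```

The rod is level to about 1°, with the tip at (117,140) in the scene crop and (499,172) in the top crop. The tip stands about 91 mm above the rim and about 4 mm past the cup's middle, so I'll make one small correction.

carry_out(
  moves=[
    {"tx": -0.013, "ty": 0, "tz": 0, "twist": 0, "fingers": 0},
    {"tx": 0, "ty": 0, "tz": 0, "twist": 0, "fingers": 0},
    {"tx": 0, "ty": 0, "tz": 0, "twist": 0, "fingers": 0},
    {"tx": 0, "ty": 0, "tz": 0, "twist": 0, "fingers": 0},
    {"tx": 0, "ty": 0, "tz": 0, "twist": 0, "fingers": 0},
    {"tx": 0, "ty": 0, "tz": 0, "twist": 0, "fingers": 0},
    {"tx": 0, "ty": 0, "tz": 0, "twist": 0, "fingers": 0},
    {"tx": 0, "ty": 0, "tz": 0, "twist": 0, "fingers": 0},
  ],
)

```text
clock: 17.77
eef_pos: [555.8, -474.0, 120.5]
tool_rot: [-3.142, -0.0, 1.449]
force: [-0.4, -0.1, -1.1]
width: 13.0
gripper_force: 60.3
```

```bash
python3 - <<'E'
from cell import ctrl, job
st=ctrl.read_state();print(st['eef_pos'],abs(st['qd']).max(),st['width'],st['gripper_force'])
print(job.finish_job())
E
```

```text
[ 555.82622153 -473.99867372  120.48374954] 0.002609873323574906 13.043968519092957 60.28294801712036
the job is handed in; nothing more can be done
None
```

The job is handed in at 17.8 s: the dipstick was seated in the guide tube, held there about a second and drawn out, and is now held still and level to about 1°, with its tip over the drip cup's middle (within a few mm) and about 90 mm above the rim; I turned it level in the grip by pressing the rod against the caddy's top.

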